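# Set the saw fence to the pencilled angle and lock it

## Task

On the crosscut board, push the loose fence round with your fingertips until the index line on its pointer lines up with the pencil line on the strip of masking tape stuck to the scale. Then push the black clamp lever on top of the pivot clockwise (seen from above) as far as it will go, so that the setting is locked. Do not pinch or lift the fence, do not clamp it off the line, and leave the other things on the bench where they are.

Things in the scene. Friction and masses are not known exactly. Their poses are not given: they have to be found in the camera images.
- pivot (a point): Axis of the fence's upright pivot bolt, at the height of the board's top face (18 mm above the bench). Its axes are the board's: x away from the robot (the board is turned up to 15 degrees either way), y to the left, z up.
- board: Brown perforated MDF crosscut board, 460 x 560 x 18 mm, fixed to the bench. Origin below the pivot, at bench height. A bare aluminium scale plate, 252 mm across, is let in flush round the pivot; its dark lines, every 5 degrees and longer every 15, lie 84 to 118 mm from the pivot on the robot's side, centred on the board's -x axis.
- fence (a joint): Angle of the fence about the pivot, rad, growing anticlockwise seen from above; 0: fence along the board's y, pointer along -x. Range -1.0 to 0.8, starts at -0.75 to -0.45. Stiff (0.28 N m) and stays where it is left. To turn it anticlockwise, push the back face of its right-hand (-y) wing away from the robot. Until clamped it could rise 12 mm on its bolt: do not lift it.
- index_line (a point): Outer end of the white index line on the dark steel pointer, 80 mm from the pivot, 6 mm above the board. The pointer (12 mm wide at its end, 4 to 6 mm thick) turns with the fence, over the scale. This point's x axis runs along the index line towards the pivot.
- fence_back (a point): Point on the flat upright back face (pointer's side, towards the robot) of the fence, on its right-hand wing, 20 mm above the board. In the fence's frame (origin at the pivot, x from index line to pivot, y along the fence) it lies at x 32, y -120 mm. Its axes are the fence's: -x is outward. The face runs from y -190 to 130 mm, 2 to 35 mm above the board.
- fence_rail: Aluminium rail of the fence, 22 mm thick, 320 mm long, top 35 mm above the board, turning with the pointer. Origin on the pivot at board height, axes as fence_back; the rail fills x 32 to 54 mm, y -190 to 130 mm.
- fence_face: Plywood facing screwed to the far face of the rail, 12 mm thick, same length and height (x 54 to 66 mm in the same frame), turning with it.
- tape_mark: Strip of masking tape, 18 x 42 mm, stuck flat on the scale plate and pointing at the pivot. Origin on the pivot axis at board height; the strip lies along its -x axis, 83 to 125 mm out. Its yaw less the board's yaw (-0.2 to 0.4 rad) is the value of fence to set.
- tape_line (a point): Inner end of the dark pencil line that runs along the middle of the tape, 83 mm from the pivot. This point's x axis runs along the pencil line towards the pivot.
- clamp_lever (a joint): Angle of the clamp lever about the pivot bolt, rad, growing clockwise seen from above: slack at 0 (starts at 0 to 0.25), stop at 1.4. Steady friction of 0.12 N m; stays where it is left. At 0 it points 0.9 rad anticlockwise of the board's x axis (forward and left), at the stop 0.5 rad clockwise of it.
- lever_tip (a point): Centre of the ball end (17 mm) of the black clamp lever, 80 mm from the pivot, 66 mm above the board. The handle is a round bar of 13 mm diameter whose axis rises from 60 mm above the board at 30 mm from the pivot to 66 mm at the end. It passes over the fence (top 35 mm above the board), with open space between.
- tape_roll: Loose roll of masking tape lying flat on the board, 100 mm across, 24 mm high. Origin at the centre of its underside. Leave it alone.
- pencil: Loose flat carpenter's pencil, 178 x 14 x 8 mm, on the board on the robot's side of the scale. Origin under its middle, x along it. Leave it alone.
- offcut: Loose brown wooden offcut, 45 x 130 x 18 mm (x, y, z), on the board beyond the fence. Origin under its centre. Leave it alone.
- glue: Loose white glue bottle, 60 mm across, 150 mm tall, standing on the left of the board. Origin at the centre of its underside. Leave it alone.
- try_square: Loose try square on the bench to the right: wooden stock 16 x 110 x 20 mm, steel blade 200 mm long along its +x. Origin under the middle of the stock. Leave it alone.
- tweeter: Loose black tweeter, flange 104 mm across, 38 mm high, on the bench to the left. Origin at the centre of its underside. Leave it alone.
- screw_jar: Loose jar of 68 mm diameter, 85 mm tall, on the bench to the right. Origin at the centre of its underside. Leave it alone.

How it is judged (in metres and radians):
On the way, in this order (a step that is already met when the one before it is completed fails the run):
1. the fence stands with its index line on the pencil line, the lever still slack (angle between the x axis of index_line and the x axis of tape_line, either way round below 0.026 rad and value of joint clamp_lever below 0.7 rad and velocity of joint fence between -0.05 and 0.05 rad/s), for 0.3 s.
2. the clamp lever has been pushed clockwise to its stop (value of joint clamp_lever above 1.28 rad and angle between the x axis of index_line and the x axis of tape_line, either way round below 0.026 rad), for 0.2 s.
At the end, for the whole second after the job is handed in: The index line is within 0.026 rad (1.5 degrees, about 2 mm at the scale) of the pencil line, the clamp lever stands within 0.12 rad of its stop (above 1.28 rad), and the fence lies down on the board (all of step 2 and height (world z) of index_line below 0.028 m); the robot touches nothing.
It fails at once if the fence is lifted more than 4 mm off its seat (height (world z) of index_line above 0.028 m).
It fails at once if the fence is pinched: the fingers press its back rail and its front facing at once (contact force between the fingers and fence_rail above 1.5 N and contact force between the fingers and fence_face above 1.5 N).
It fails at once if the lever is turned past half way while the index line is off the pencil line (value of joint clamp_lever above 0.7 rad and angle between the x axis of index_line and the x axis of tape_line, either way round above 0.035 rad).
It fails at once if another thing on the bench is moved more than 15 mm or lifted (distance of any of tape_roll, pencil, offcut, glue, try_square, tweeter, screw_jar from where it was at the start of the episode above 0.015 m).
It also fails if it takes over 64 s, if anything falls off the work surface, if the arm or the gripper's body presses on something with over 40 N, if the wrist force passes 120 N, or if a joint passes its speed limit or range.

## Robot

A 6-joint arm with a two-finger parallel gripper is mounted at the origin on the work surface. World frame = base frame: x ahead of the robot, y to its left, z up, the work surface at z = 0. Lengths are in m, angles in degrees, forces in N, time in s.
With the tool pointing down it reaches from about 0.25 to 0.725 m from the base axis. Payload 9.7 kg.
Tool frame: the origin (TCP) lies between the finger pads; the fingertips stand 19 mm ahead of it and the grasp point (between the pads) is the TCP; z points along the fingers, y is the line along which they close (so a half turn about z gives the same grasp; the last joint's range is limited). The gripper opens to 85 mm and grips with 20 to 120 N. Pads are 22 mm wide; open, the fingers measure 114 mm over their backs; the gripper's body (76 mm by 85 mm) begins 54 mm behind the grasp point. The pads swing forward as they close: fully open they stand 13 mm farther back than shut.
Start: joints at [75.459, 4.979, 10.078, 95.1, 0, 90], TCP at [0.138, 0.532, 0.25] pointing down, gripper open.
Joint ranges: [-179.16, 179.16], [-48.56, 103.87], [-65.8, 70.77], [-126.05, 130.52], [-82.76, 87.17], [-180, 180]. Speed limits (degrees/s): [127.2, 127.2, 147.25, 180, 180, 180].

## Interface

Orientations are given as [roll, pitch, yaw] about the fixed x, y, z axes, in that order (R = Rz(yaw) Ry(pitch) Rx(roll)).
In Python, from workcell import telemetry, camera, calibration, workorder gives the robot as it stands.
- The arm moves only by the tool play_rows, never from a script. Its argument "increments" is a list of rows, each a list of 3 entries, a list of its own where there are three numbers: the shift along the tool's x, y, z in mm, then the turn, a rotation vector about the tool's x, y, z in degrees, then the closure, from 0 (fully open) to 1 (shut). In form: [[[x, y, z], [ax, ay, az], jaw], ...]. A call has 1 to 20 rows; each row is the pose to reach, as a shift and turn from the pose commanded when the call began, along the tool's axes at that moment; what a row does not reach only later rows make up. A row lasts 1/10 s, in which the tool goes at most 50 mm and 8.59 degrees, less where a joint would pass 70% of its speed; a pose out of reach is approached as far as the arm can. A call with a gripper value outside its range is refused whole. The fingers move at their own pace and stop on an object; "grip_force" is the grip in N (left out, the last holds). Time passes only in rows, so rows that repeat a pose let the fingers close. It gives the time, the measured TCP pose, the force, the opening and the grip force at its end, in the units of the state.
- telemetry.get_obs(): the state, without advancing time (a new reading comes with each control period).
- camera(name): name is "scene" or "side" or "wrist"; returns (picture, depth): 400x640x3 uint8, red, green, blue; 400x640 float32, m along the optical axis (not along the pixel's ray), 0 where there is no reading.
- calibration(name): a dict with "vertical_fov" (degrees; the focal length in pixels is half the picture's height over the tangent of half this angle, whatever the lens; pixels are square), "cx", "cy" (the principal point, pixels), "k1" (the pictures are not rectified: a ray, as slopes to the right and down, at radius r is drawn at 1 + k1 r^2 times it, then the intrinsics apply), "rvec" (rotation vector, rad) and "tvec" (3), from world to camera coordinates, as OpenCV has them; the wrist camera has in their place "hand_eye" (4x4, takes a point from camera to tool coordinates, whose origin is the TCP and whose axes are the flange's). Camera axes: x right, y down, z forward; pixel columns grow to the right and rows downward; lengths in m; the calibration is good to about 2 mm. A picture is of the moment at which its call begins: read the wrist's pose just before it. calibration takes no time and is no camera call.
- workorder.job_done(): hands the job in; it is judged then, once.
The state is a dict: "time": time; "q": joint angles; "qd": joint speeds; "joint_efforts": joint torques, N m; "ee_pos": TCP position; "tcp_rot": TCP orientation; "wrist_force": force on the tool from outside, world axes, zero at the start; "torque": the same for the moment, N m; "opening": finger opening in m; "grasp_force": force on a finger pad.
Only numpy, scipy, OpenCV 4.12 (cv2) and the standard library are available. Lean on these libraries where they do the work, as an engineer would, in place of code of your own. Each camera call takes 0.05 s, during which the arm holds its last target. There are 200 camera calls.

## Working session

There is one attempt and no reset: what is moved stays moved. The work goes in short steps, Python scripts to look and compute and a tool call to move; the robot and the scene stay as the last step left them, time stands still between calls to the robot, and variables do not carry over. Pictures are saved under pics/ and viewed, at most 10 in all, crops included, and the job is handed in when it is done.

Besides the shell and the picture viewer there is one more tool, called by a JSON object that holds its "api" and its "payload". play_rows: Moves the arm, as the interface text tells. Its arguments: {"type":"object","properties":{"increments":{"type":"array"},"grip_force":{"type":"number"}},"required":["increments"]}

```bash
mkdir -p pics; ls
cat > h.py <<'E'
import numpy as np, cv2
from scipy.spatial.transform import Rotation as R
from workcell import telemetry, camera, calibration, workorder
def save(n,im): cv2.imwrite('pics/'+n,im[:,:,::-1])
def ext(name,obs=None):
    c=calibration(name)
    if 'hand_eye' in c:
        T=np.eye(4);T[:3,:3]=R.from_euler('xyz',obs['tcp_rot'],degrees=True).as_matrix();T[:3,3]=obs['ee_pos']
        M=T@np.array(c['hand_eye']);return c,M
    M=np.eye(4);Rm=R.from_rotvec(np.ravel(c['rvec'])).as_matrix();M[:3,:3]=Rm.T;M[:3,3]=-Rm.T@np.ravel(c['tvec']);return c,M
def slopes(c,uv):
    f=200/np.tan(np.radians(c['vertical_fov'])/2)
    d=(np.atleast_2d(uv).astype(float)-[c['cx'],c['cy']])/f
    s=d.copy()
    for _ in range(20): s=d/(1+c['k1']*(s**2).sum(1,keepdims=True))
    return s
def toplane(cm,uv,z):
    c,M=cm;s=slopes(c,uv);d=np.c_[s,np.ones(len(s))]@M[:3,:3].T
    t=(z-M[2,3])/d[:,2];return M[:3,3]+t[:,None]*d
def proj(cm,P):
    c,M=cm;p=(np.atleast_2d(P)-M[:3,3])@M[:3,:3];s=p[:,:2]/p[:,2:]
    f=200/np.tan(np.radians(c['vertical_fov'])/2)
    return s*(1+c['k1']*(s**2).sum(1,keepdims=True))*f+[c['cx'],c['cy']]
E
python3 - <<'E'
from h import *
o=telemetry.get_obs();print(o)
for n in ['scene','side','wrist']:
    im,d=camera(n);save(n+'0.png',im);np.savez(n+'0.npz',im=im,d=d);c,M=ext(n,o);print(n,c,M.round(3).tolist())
E
```

```text
pics
{'time': 0.0, 'q': array([ 7.54579556e+01,  5.01017600e+00,  1.00342663e+01,  9.51005901e+01,
       -1.71845098e-04,  8.99997499e+01]), 'qd': array([ 0.12396312, -0.02332655,  0.05604113,  0.03087706, -0.10328659,
        0.05736723]), 'joint_efforts': array([-1.31409361e-03, -5.20396936e+01,  4.64792204e+01,  1.65280985e-02,
       -9.87066232e-05, -6.78686419e-06]), 'ee_pos': array([0.13804673, 0.53217261, 0.24959025]), 'tcp_rot': array([-1.79923500e+02,  1.71510992e-04,  1.65458206e+02]), 'wrist_force': array([-0.14332539, -0.49921267,  0.05224862]), 'torque': array([-2.65341788e-02,  2.62001715e-02,  3.74882292e-05]), 'grasp_force': 0.0, 'opening': 0.08513418649200889}
scene {'vertical_fov': 53.07187603884361, 'cx': 315.7486665764161, 'cy': 187.7126160931861, 'k1': 0.03033795822425689, 'rvec': array([ 2.09995685,  0.92896753, -0.4405951 ]), 'tvec': array([-0.42513423, -0.19790936,  1.58973343])} [[0.672, 0.469, -0.573, 1.289], [0.74, -0.427, 0.52, -0.596], [-0.001, -0.773, -0.634, 0.855], [0.0, 0.0, 0.0, 1.0]]
side {'vertical_fov': 56.50158961439209, 'cx': 322.2169663852166
[... 175 characters left out ...]
, -0.294, 0.267, 0.271], [-0.397, 0.69, -0.605, 0.691], [-0.007, -0.662, -0.75, 0.917], [0.0, 0.0, 0.0, 1.0]]
wrist {'vertical_fov': 62.164078031525015, 'cx': 317.0130023083454, 'cy': 201.48664499036087, 'k1': 0.02303675770918269, 'hand_eye': array([[ 6.74481592e-05, -9.63226518e-01, -2.68690659e-01,
         6.77324589e-02],
       [ 9.99999722e-01, -1.34607545e-04,  7.33578524e-04,
        -2.08303417e-04],
       [-7.42770078e-04, -2.68690633e-01,  9.63226241e-01,
        -1.22878158e-01],
       [ 0.00000000e+00,  0.00000000e+00,  0.00000000e+00,
         1.00000000e+00]])} [[0.251, 0.932, 0.26, 0.072], [0.968, -0.242, -0.068, 0.549], [-0.001, 0.269, -0.963, 0.372], [0.0, 0.0, 0.0, 1.0]]
```

View pics/scene0.png

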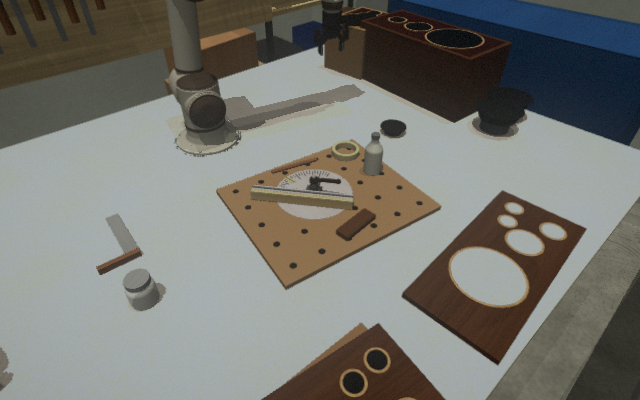

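View pics/side0.png

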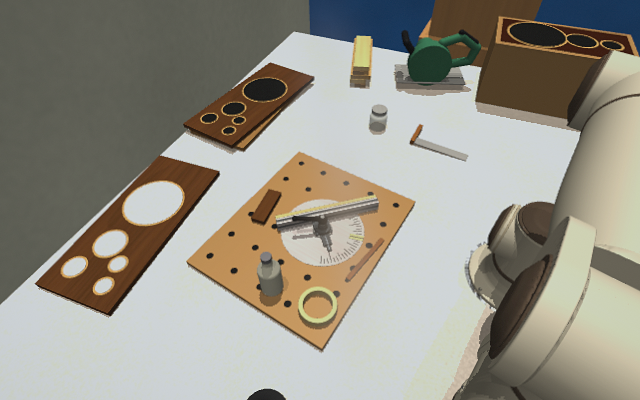

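The scene view shows the board centred near (325,210), with the pivot near (315,183). The side view shows board corners at (301,153), (414,203), (323,348) and (188,263), the pivot near (322,228) and the yellow tape near (357,238).

Run:
```python
from h import *
S=ext('side');D=np.load('side0.npz');im=D['im']
c=toplane(S,[(301,153),(414,203),(323,348),(188,263)],.018);print(c.round(3))
for a,b in [(0,1),(1,2),(2,3),(3,0)]:
    v=c[b]-c[a];print(np.linalg.norm(v).round(3),np.degrees(np.arctan2(v[1],v[0])).round(1))
print('piv guess',toplane(S,[(322,230)],.018),'lever',toplane(S,[(325,222),(297,219)],.08))
hsv=cv2.cvtColor(im,cv2.COLOR_RGB2HSV)
# plate: low saturation bright in region
reg=np.zeros(im.shape[:2],bool);reg[195:272,270:375]=1
m=((hsv[...,1]<60)&(hsv[...,2]>110)&reg).astype(np.uint8)
n,l,st,_=cv2.connectedComponentsWithStats(m);k=1+st[1:,4].argmax();print(st[k])
cn=cv2.findContours((l==k).astype(np.uint8),0,1)[0];h=cv2.convexHull(max(cn,key=len))[:,0]
P=toplane(S,h,.018);print(P.round(3)[:, :2].tolist())
cr=cv2.resize(im[180:290,240:400],None,fx=5,fy=5,interpolation=cv2.INTER_CUBIC);save('sidecrop.png',cr)
for n in ('wrist',):
    pass
```

```text
[[ 0.755 -0.219  0.018]
 [ 0.318 -0.142  0.018]
 [ 0.403  0.395  0.018]
 [ 0.847  0.328  0.018]]
0.444 170.1
0.544 80.9
0.449 -8.6
0.554 -99.6
piv guess [[0.545816   0.07226857 0.018     ]] lever [[0.53029922 0.08543265 0.08      ]
 [0.60874285 0.10695543 0.08      ]]
[ 276  197   99   69 3484]
[[0.436, -0.092], [0.42, 0.067], [0.421, 0.09], [0.428, 0.115], [0.434, 0.129], [0.44, 0.139], [0.452, 0.154], [0.465, 0.167], [0.474, 0.175], [0.52, 0.194], [0.544, 0.197], [0.57, 0.194], [0.581, 0.192], [0.61, 0.178], [0.63, 0.164], [0.686, 0.103], [0.695, 0.086], [0.686, 0.077], [0.444, -0.117]]
```

View pics/sidecrop.png

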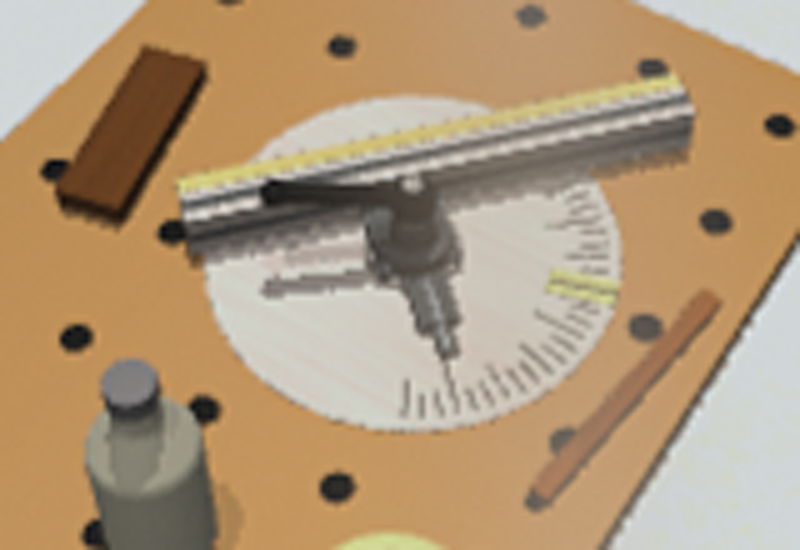

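The zoomed crop shows the tape near side px (357,237), the pointer end near (330,258), and the lever pointing forward-left. I'm moving the wrist camera over the scale for an accurate measurement.

{"api": "play_rows", "payload": {"increments": [[[-40, -27, 0], [0, 0, 0], 1], [[-80, -54, 0], [0, 0, 0], 1], [[-120, -81, 0], [0, 0, 0], 1], [[-160, -108, 0], [0, 0, 0], 1], [[-200, -135, 0], [0, 0, 0], 1], [[-240, -162, 0], [0, 0, 0], 1], [[-280, -189, 0], [0, 0, 0], 1], [[-320, -216, 0], [0, 0, 0], 1], [[-360, -243, 0], [0, 0, 0], 1], [[-400, -270, 0], [0, 0, 0], 1], [[-440, -297, 0], [0, 0, 0], 1], [[-475, -320, 0], [0, 0, 0], 1], [[-500, -337, 0], [0, 0, 0], 1], [[-511, -344, 0], [0, 0, 0], 1], [[-511, -344, 0], [0, 0, 0], 1], [[-511, -344, 0], [0, 0, 0], 1], [[-511, -344, 0], [0, 0, 0], 1], [[-511, -344, 0], [0, 0, 0], 1]]}}

```text
time: 1.95
ee_pos: [0.5458, 0.0721, 0.2507]
tcp_rot: [180.0, 0.0, 165.5]
wrist_force: [0.5, 0.8, 0.0]
opening: 0.0005
grasp_force: 0.0
```

Run:
```python
from h import *
o=telemetry.get_obs();im,d=camera('wrist');save('w1.png',im)
import pickle;pickle.dump((o,im,d),open('w1.pkl','wb'));print(o['time'],o['ee_pos'],o['tcp_rot'],o['opening'])
S=ext('side')
print('glue/roll/pencil',toplane(S,[(270,291),(318,305),(349,275),(381,241),(266,206)],.018).round(3).tolist())
```

```text
1.95 [0.54578344 0.07210774 0.25067561] [1.79983748e+02 2.32110592e-02 1.65545376e+02] 0.00048651495834499907
glue/roll/pencil [[0.592, 0.313, 0.018], [0.459, 0.299, 0.018], [0.417, 0.185, 0.018], [0.37, 0.041, 0.018], [0.748, 0.055, 0.018]]
```

View pics/w1.png

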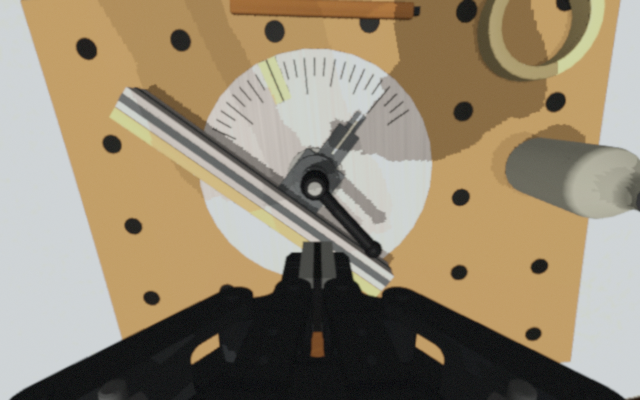

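The wrist view shows the plate centred near (316,160), the tape at (272,80), the pointer's index line near (370,100) and the lever ball at (375,250). The glue bottle is well clear, at px (590,185).

```bash
cat > meas.py <<'E'
from h import *
from scipy.optimize import least_squares
def meas(o,im,piv=None):
    W=ext('wrist',o);hsv=cv2.cvtColor(im,cv2.COLOR_RGB2HSV).astype(int);out={}
    v,u=np.mgrid[:400,:640];uv=np.c_[u.ravel(),v.ravel()]
    P=toplane(W,uv,.018).reshape(400,640,3)[...,:2]
    if piv is None:
        g=np.array([.546,.071]);r=np.hypot(*(P-g).transpose(2,0,1))
        orange=(hsv[...,1]>90)
        pts=[]
        for a in np.radians(np.arange(0,360,2)):  # rays outward over plate->board edge
            rr=np.arange(.110,.140,.0004);q=proj(W,np.c_[g+rr[:,None]*[np.cos(a),np.sin(a)],np.full(len(rr),.018)])
            if (q.min()<1) or (q[:,0].max()>638) or (q[:,1].max()>398): continue
            s=cv2.remap(cv2.cvtColor(im,cv2.COLOR_RGB2HSV)[...,1].astype(np.float32),q[:,:1].astype(np.float32),q[:,1:].astype(np.float32),1).ravel()
            if s[:8].mean()<50 and s[-8:].mean()>95:
                k=np.argmax(s>75);pts.append(g+rr[k]*np.array([np.cos(a),np.sin(a)]))
        pts=np.array(pts)
        f=least_squares(lambda p:np.hypot(*(pts-p[:2]).T)-p[2],[*g,.126],loss='soft_l1',f_scale=.0007)
        piv=f.x[:2];out['R']=f.x[2];out['n']=len(pts);out['rms']=np.sqrt(np.mean(f.fun**2))
    out['piv']=piv
    r=np.hypot(*(P-piv).transpose(2,0,1));th=np.degrees(np.arctan2(-(P-piv)[...,1],-(P-piv)[...,0]))
    near=abs(th)<75
    tape=(hsv[...,0]>20)&(hsv[...,0]<36)&(hsv[...,1]>50)&(hsv[...,2]>90)&(r>.085)&(r<.124)&near
    out['tape_deg']=th[tape].mean(),tape.sum(),np.ptp(r[tape])*1e3,th[tape].std()
    # pencil line: darkest angle in tape centre
    val=hsv[...,2]
    def prof(rmin,rmax,a,z):
        rr=np.linspace(rmin,rmax,25);A,Rr=np.meshgrid(np.radians(a),rr)
        q=proj(W,np.c_[(piv[0]-Rr*np.cos(A)).ravel(),(piv[1]-Rr*np.sin(A)).ravel(),np.full(A.size,z)]).astype(np.float32)
        return cv2.remap(im.mean(2).astype(np.float32),q[:,:1],q[:,1:],1).reshape(A.shape).mean(0)
    a=np.arange(-4,4.01,.25)+out['tape_deg'][0];p=prof(.09,.12,a,.018)
    out['pencil_deg']=a[p.argmin()],(p.max(),p.min())
    out['prof']=prof
    return out
E
python3 - <<'E'
from meas import *
import pickle;o,im,d=pickle.load(open('w1.pkl','rb'))
m=meas(o,im);prof=m.pop('prof');print(m)
a=np.arange(-70,40,.5);
p=prof(.05,.078,a,.024)
for t,x in zip(a,p): 
    if -65<t<-20: print(t,int(x),end='; ')
p2=prof(.103,.117,a,.018);from scipy.signal import find_peaks
k=find_peaks(-p2,prominence=8)[0];print('\nticks',a[k])
W=ext('wrist',o);t=toplane(W,[(375,250)],.084)[0,:2]-m['piv'];print('lever',np.hypot(*t),np.degrees(np.arctan2(t[1],t[0])))
ft=toplane(W,[(112,112),(128,89),(392,280),(377,296)],.053)[:,:2]-m['piv'];print('rail top corners',ft)
cr=cv2.resize(im[40:200,200:440],None,fx=3.3,fy=3.3,interpolation=cv2.INTER_CUBIC);save('w1c.png',cr)
E
```

```text
{'R': np.float64(0.12653809633628307), 'n': 130, 'rms': np.float64(0.0009577781861676762), 'piv': array([0.54653909, 0.06955103]), 'tape_deg': (np.float64(11.794130852345095), np.int64(696), np.float64(38.85740976906372), np.float64(14.86562995345117)), 'pencil_deg': (np.float64(8.294130852345095), (np.float32(198.8144), np.float32(136.7948)))}
-64.5 138; -64.0 134; -63.5 130; -63.0 128; -62.5 126; -62.0 125; -61.5 125; -61.0 125; -60.5 125; -60.0 126; -59.5 126; -59.0 127; -58.5 127; -58.0 126; -57.5 124; -57.0 121; -56.5 114; -56.0 104; -55.5 93; -55.0 83; -54.5 79; -54.0 81; -53.5 88; -53.0 102; -52.5 121; -52.0 141; -51.5 153; -51.0 153; -50.5 142; -50.0 124; -49.5 107; -49.0 96; -48.5 90; -48.0 88; -47.5 88; -47.0 89; -46.5 95; -46.0 105; -45.5 116; -45.0 126; -44.5 133; -44.0 138; -43.5 142; -43.0 143; -42.5 144; -42.0 145; -41.5 145; -41.0 144; -40.5 144; -40.0 144; -39.5 145; -39.0 146; -38.5 149; -38.0 152; -37.5 156; -37.0 160; -36.5 164; -36.0 167; -35.5 170; -35.0 172; -34.5 174; -34.0 177; -33.5 180; -33.0 183; -32.5 186; -32.0 190; -31.5 193; -31.0 196; -30.5 199; -30.0 201; -29.5 202; -29.0 203; -28.5 204; -28.0 205; -27.5 205; -27.0 205; -26.5 205; -26.0 205; -25.5 205; -25.0 205; -24.5 205; -24.0 205; -23.5 205; -23.0 205; -22.5 205; -22.0 205; -21.5 205; -21.0 205; -20.5 205; 
ticks [-69.  -64.  -59.  -54.5 -49.  -44.  -39.  -34.  -29.  -24.  -19.  -14.
  -9.   -4.    1.    8.5  16.   21.   26.   30.5  36. ]
lever 0.08228790764713681 29.455383091206514
rail top corners [[-0.11003254 -0.16468746]
 [-0.125153   -0.14243793]
 [ 0.12500951  0.05321676]
 [ 0.13992752  0.03372849]]
```

View pics/w1c.png

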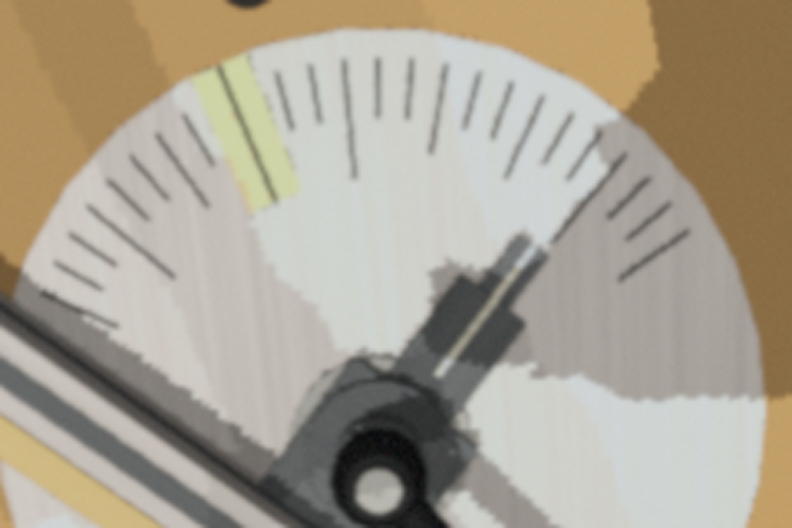

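The enlarged view shows the pencil line at 8.4° and the index line (crop (450,370)→(540,240)) at −51.3° in my angle convention, so the fence must turn about +59.7°. Before planning the push I'm checking joint 6's position.

Run:
```python
from h import *
o=telemetry.get_obs();print(o['q'].round(1),o['time'])
piv=np.array([.5465,.0696])
Rt=R.from_euler('xyz',o['tcp_rot'],degrees=True).as_matrix()
def P(yaw,x,y): a=np.radians(yaw);return piv+[x*np.cos(a)-y*np.sin(a),x*np.sin(a)+y*np.cos(a)]
for f in [-51.3,-40,-30,-20,-10,0,8.4]:
    w=np.r_[P(f,.010,-.145),.052];print(f,w.round(3),'tool',(Rt.T@(w-o['ee_pos'])*1e3).round(1))
```

```text
[ 7.5  5.  10.2 95.1  0.  22. ] 2.0
-51.3 [ 0.44  -0.029  0.052] tool [  77.8 -124.3  198.6]
-40 [ 0.461 -0.048  0.052] tool [  52.4 -137.4  198.6]
-30 [ 0.483 -0.061  0.052] tool [  28.1 -144.6  198.6]
-20 [ 0.506 -0.07   0.052] tool [   2.9 -147.5  198.6]
-10 [ 0.531 -0.075  0.052] tool [ -22.4 -146.   198.6]
0 [ 0.556 -0.075  0.052] tool [ -47.  -140.1  198.6]
8.4 [ 0.578 -0.072  0.052] tool [ -66.7 -131.9  198.7]
```

{"api": "play_rows", "payload": {"increments": [[[30, -40, 20], [0, 0, 8], 1], [[60, -80, 40], [0, 0, 16], 1], [[85, -110, 60], [0, 0, 24], 1], [[90, -115, 90], [0, 0, 32], 1], [[90, -115, 120], [0, 0, 36.8], 1], [[90, -115, 150], [0, 0, 36.8], 1], [[90, -115, 175], [0, 0, 36.8], 1], [[90, -115, 192], [0, 0, 36.8], 1], [[90, -115, 202], [0, 0, 36.8], 1], [[90, -115, 202], [0, 0, 36.8], 1], [[90, -115, 202], [0, 0, 36.8], 1], [[90, -115, 202], [0, 0, 36.8], 1]]}}

```text
time: 3.2
ee_pos: [0.431, -0.0176, 0.0495]
tcp_rot: [179.9, 0.1, 128.7]
wrist_force: [0.1, -0.3, 0.8]
opening: 0.0003
grasp_force: 0.0
```

Run:
```python
from h import *
o=telemetry.get_obs();print(o['ee_pos'],o['tcp_rot'],o['wrist_force'])
piv=np.array([.5465,.0696])
Rt=R.from_euler('xyz',o['tcp_rot'],degrees=True).as_matrix()
def P(yaw,x,y): a=np.radians(yaw);return piv+[x*np.cos(a)-y*np.sin(a),x*np.sin(a)+y*np.cos(a)]
a=np.radians(-51.3);d=o['ee_pos'][:2]-piv;print('in fence frame',d[0]*np.cos(a)+d[1]*np.sin(a),-d[0]*np.sin(a)+d[1]*np.cos(a))
for f in np.arange(-51.3,8.5,3):
    w=np.r_[P(f,.020,-.145),.048];print(f.round(1),(f+51.3).round(1),(Rt.T@(w-o['ee_pos'])*1e3).round(0))
```

```text
[ 0.43104355 -0.01758251  0.04946168] [1.79923198e+02 6.79019814e-02 1.28666373e+02] [ 0.07982803 -0.27875252  0.75935399]
in fence frame -0.004148416221943771 -0.1446159541655318
-51.3 0.0 [-24.  -0.   1.]
-48.3 3.0 [-32.   1.   2.]
-45.3 6.0 [-39.   3.   2.]
-42.3 9.0 [-47.   5.   2.]
-39.3 12.0 [-54.   7.   2.]
-36.3 15.0 [-61.  10.   2.]
-33.3 18.0 [-68.  13.   2.]
-30.3 21.0 [-75.  16.   2.]
-27.3 24.0 [-81.  20.   2.]
-24.3 27.0 [-88.  25.   2.]
-21.3 30.0 [-94.  29.   2.]
-18.3 33.0 [-100.   34.    2.]
-15.3 36.0 [-106.   39.    2.]
-12.3 39.0 [-111.   45.    2.]
-9.3 42.0 [-116.   50.    2.]
-6.3 45.0 [-121.   56.    2.]
-3.3 48.0 [-125.   63.    2.]
-0.3 51.0 [-129.   69.    2.]
2.7 54.0 [-133.   76.    2.]
5.7 57.0 [-137.   82.    2.]
```

{"api": "play_rows", "payload": {"increments": [[[-12, 0, 0], [0, 0, 0], 1], [[-24, 0, 0], [0, 0, 0], 1], [[-32, 1, 0], [0, 0, -3], 1], [[-39, 3, 0], [0, 0, -6], 1], [[-47, 5, 0], [0, 0, -9], 1], [[-54, 7, 0], [0, 0, -12], 1], [[-61, 10, 0], [0, 0, -15], 1], [[-68, 13, 0], [0, 0, -18], 1], [[-75, 16, 0], [0, 0, -21], 1], [[-81, 20, 0], [0, 0, -24], 1], [[-88, 25, 0], [0, 0, -27], 1], [[-94, 29, 0], [0, 0, -30], 1], [[-100, 34, 0], [0, 0, -33], 1], [[-106, 39, 0], [0, 0, -36], 1], [[-111, 45, 0], [0, 0, -39], 1], [[-116, 50, 0], [0, 0, -42], 1], [[-121, 56, 0], [0, 0, -45], 1], [[-123, 59, 0], [0, 0, -46.5], 1], [[-123, 59, 0], [0, 0, -46.5], 1], [[-123, 59, 0], [0, 0, -46.5], 1]]}}

```text
time: 5.2
ee_pos: [0.5534, -0.0772, 0.0482]
tcp_rot: [-180.0, 0.0, 175.1]
wrist_force: [0.5, 0.9, -0.1]
opening: 0.0
grasp_force: 0.0
```

Run:
```python
from h import *
o=telemetry.get_obs();print(o['ee_pos'],o['tcp_rot'],o['wrist_force'])
im,_=camera('wrist');save('w2.png',im);im2,_=camera('side')
save('s2.png',np.vstack([im,cv2.resize(im2[180:290,240:400],(640,200),interpolation=cv2.INTER_CUBIC)]))
```

```text
[ 0.55341318 -0.07724117  0.04820772] [-1.79995101e+02  6.27342659e-03  1.75076538e+02] [ 0.51031286  0.9408894  -0.08435632]
```

View pics/s2.png

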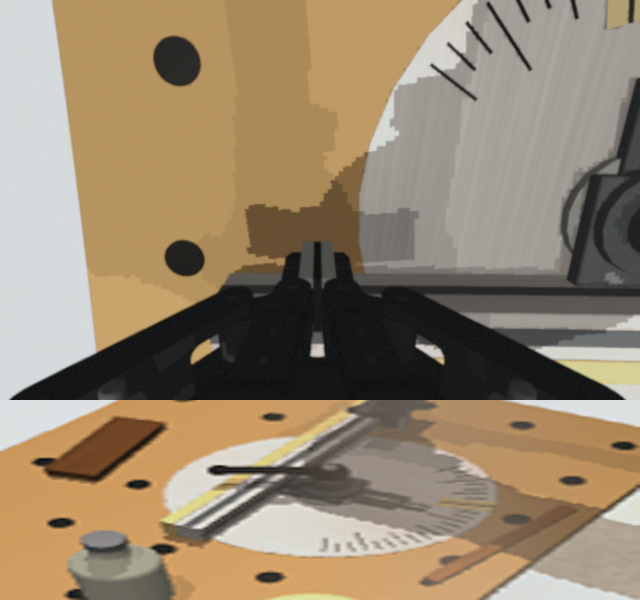

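The fence turned to roughly −5°. The wrist view shows its back edge almost horizontal near row 280, and the side crop shows the pointer short of the tape. I'm backing off to measure precisely.

{"api": "play_rows", "payload": {"increments": [[[20, 0, 0], [0, 0, 0], 1], [[25, 0, -30], [0, 0, 0], 1], [[25, 0, -70], [0, 0, 0], 1], [[25, 30, -110], [0, 0, 0], 1], [[23, 75, -150], [0, 0, 0], 1], [[20, 115, -160], [0, 0, 0], 1], [[20, 146, -160], [0, 0, 0], 1], [[20, 146, -160], [0, 0, 0], 1], [[20, 146, -160], [0, 0, 0], 1], [[20, 146, -160], [0, 0, 0], 1]]}}

```text
time: 6.3
ee_pos: [0.5454, 0.0697, 0.2081]
tcp_rot: [-180.0, -0.0, 175.1]
wrist_force: [0.2, 1.1, 0.2]
opening: -0.0001
grasp_force: 0.0
```

```bash
cat > look.py <<'E'
from meas import *
import sys,pickle
from scipy.signal import find_peaks
n=sys.argv[1]
o=telemetry.get_obs();im,d=camera('wrist');save(n+'.png',im);print(o['time'],o['ee_pos'],o['tcp_rot'])
m=meas(o,im);prof=m.pop('prof');print(m)
a=np.arange(-60,30,.25);p=prof(.055,.077,a,.024);print('bright',[(x,int(p[k])) for k in find_peaks(p,prominence=12)[0] for x in [a[k]]])
p2=prof(.088,.117,a,.018);print('dark',a[find_peaks(-p2,prominence=25)[0]])
W=ext('wrist',o);pv=proj(W,[*m['piv'],.018])[0];tp=proj(W,[m['piv'][0]-.1,m['piv'][1]-.015,.018])[0];c=((pv+tp)/2).astype(int);print(c)
y0=max(0,c[1]-100);x0=max(0,c[0]-130);save(n+'c.png',cv2.resize(im[y0:y0+200,x0:x0+260],None,fx=3,fy=3,interpolation=cv2.INTER_CUBIC));print(x0,y0)
E
python3 look.py w3
```

```text
6.3 [0.54544597 0.06968672 0.20811402] [-1.79982855e+02 -1.49930308e-02  1.75119053e+02]
{'R': np.float64(0.12649743250960288), 'n': 110, 'rms': np.float64(0.0008113766026277893), 'piv': array([0.54664347, 0.06951724]), 'tape_deg': (np.float64(8.295103514638246), np.int64(871), np.float64(38.904465541877975), np.float64(2.5968303914627344)), 'pencil_deg': (np.float64(8.295103514638246), (np.float32(197.75842), np.float32(131.6839)))}
bright [(np.float64(-44.5), 208), (np.float64(-5.5), 185), (np.float64(10.25), 209)]
dark [-59.   -54.   -44.25 -39.25 -34.25 -29.25 -24.25 -19.25 -14.25  -9.25
  -4.25   0.75   8.25  15.75  20.75  25.75]
[303 128]
173 28
```

View pics/w3c.png

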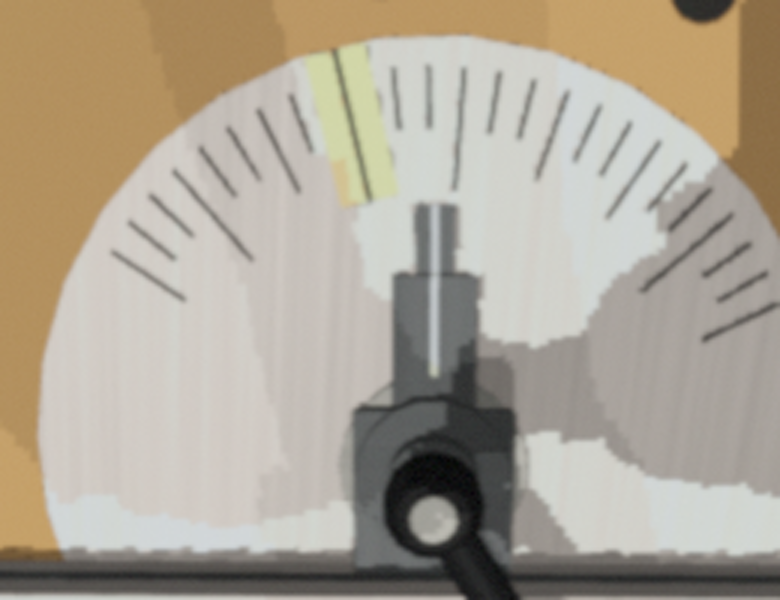

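The index line is now at −5.5° (crop column 435) and the pencil line at 8.3° (crop (370,200) to (335,50)), so 13.8° remain.

Run:
```python
from h import *
o=telemetry.get_obs()
piv=np.array([.5465,.0696])
Rt=R.from_euler('xyz',o['tcp_rot'],degrees=True).as_matrix()
def P(yaw,x,y): a=np.radians(yaw);return piv+[x*np.cos(a)-y*np.sin(a),x*np.sin(a)+y*np.cos(a)]
for f,x in [(-4.8,-.005),(-4.8,.01),(-4.8,.019)]+[(f,.02) for f in np.r_[-4.8:8:1.5,8:9:.3,8.9]]:
    w=np.r_[P(f,x,-.145),.048];print(round(f,1),round(f+4.9,1),(Rt.T@(w-o['ee_pos'])*1e3).round(1))
```

```text
-4.8 0.1 [   3.7 -144.7  160.2]
-4.8 0.1 [ -11.3 -144.7  160.2]
-4.8 0.1 [ -20.3 -144.7  160.2]
-4.8 0.1 [ -21.3 -144.7  160.2]
-3.3 1.6 [ -25.1 -144.1  160.1]
-1.8 3.1 [ -28.9 -143.4  160.1]
-0.3 4.6 [ -32.6 -142.6  160.1]
1.2 6.1 [ -36.4 -141.8  160.1]
2.7 7.6 [ -40.1 -140.8  160.1]
4.2 9.1 [ -43.8 -139.7  160.1]
5.7 10.6 [ -47.4 -138.6  160.1]
7.2 12.1 [ -51.  -137.3  160.1]
8.0 12.9 [ -52.9 -136.6  160.1]
8.3 13.2 [ -53.7 -136.3  160.1]
8.6 13.5 [ -54.4 -136.   160.1]
8.9 13.8 [ -55.1 -135.8  160.1]
8.9 13.8 [ -55.1 -135.8  160.1]
```

{"api": "play_rows", "payload": {"increments": [[[4, -40, 0], [0, 0, 0], 1], [[4, -85, 10], [0, 0, 0], 1], [[4, -125, 40], [0, 0, 0], 1], [[4, -145, 80], [0, 0, 0], 1], [[4, -145, 115], [0, 0, 0], 1], [[4, -145, 145], [0, 0, 0], 1], [[4, -145, 160], [0, 0, 0], 1], [[-11, -145, 160], [0, 0, 0], 1], [[-19, -145, 160], [0, 0, 0], 1], [[-25, -144, 160], [0, 0, -1.6], 1], [[-29, -143.5, 160], [0, 0, -3.1], 1], [[-32.5, -142.5, 160], [0, 0, -4.6], 1], [[-36.5, -142, 160], [0, 0, -6.1], 1], [[-40, -141, 160], [0, 0, -7.6], 1], [[-44, -140, 160], [0, 0, -9.1], 1], [[-47.5, -138.5, 160], [0, 0, -10.6], 1], [[-51, -137.5, 160], [0, 0, -12.1], 1], [[-53.5, -136.5, 160], [0, 0, -13.2], 1], [[-55, -136, 160], [0, 0, -13.8], 1], [[-55, -136, 160], [0, 0, -13.8], 1]]}}

```text
time: 8.35
ee_pos: [0.5892, -0.0697, 0.0483]
tcp_rot: [-180.0, 0.0, -171.0]
wrist_force: [-1.3, 1.9, 0.7]
opening: 0.0
grasp_force: 0.6
```

{"api": "play_rows", "payload": {"increments": [[[0, 0, 0], [0, 0, 0], 1], [[0, 0, 0], [0, 0, 0], 1], [[10, 0, 0], [0, 0, 0], 1], [[20, 0, 0], [0, 0, 0], 1], [[25, 5, -40], [0, 0, 0], 1], [[25, 5, -85], [0, 0, 0], 1], [[25, 35, -125], [0, 0, 0], 1], [[25, 75, -160], [0, 0, 0], 1], [[20, 115, -160], [0, 0, 0], 1], [[20, 146, -160], [0, 0, 0], 1], [[20, 146, -160], [0, 0, 0], 1], [[20, 146, -160], [0, 0, 0], 1], [[20, 146, -160], [0, 0, 0], 1]]}}

```text
time: 9.65
ee_pos: [0.5462, 0.0705, 0.2082]
tcp_rot: [-180.0, -0.0, -171.1]
wrist_force: [-0.2, -0.7, -0.2]
opening: 0.0002
grasp_force: 0.0
```

```bash
python3 look.py w4
```

```text
9.65 [0.54618639 0.0704981  0.20824172] [-1.79985759e+02 -4.58624616e-03 -1.71077614e+02]
{'R': np.float64(0.12641932998864852), 'n': 113, 'rms': np.float64(0.0014847662264017062), 'piv': array([0.54650805, 0.06956802]), 'tape_deg': (np.float64(8.316017241835398), np.int64(871), np.float64(38.954131499081655), np.float64(2.6146777358246296)), 'pencil_deg': (np.float64(8.316017241835398), (np.float32(196.51276), np.float32(132.57787)))}
bright [(np.float64(-8.5), 210), (np.float64(9.0), 190)]
dark [-54.   -44.25 -39.25 -34.25 -29.25 -24.25 -19.25 -14.25  -9.25  -4.25
   0.75   8.25  15.75  20.75  25.75]
[316 125]
186 25
```

View pics/w4c.png

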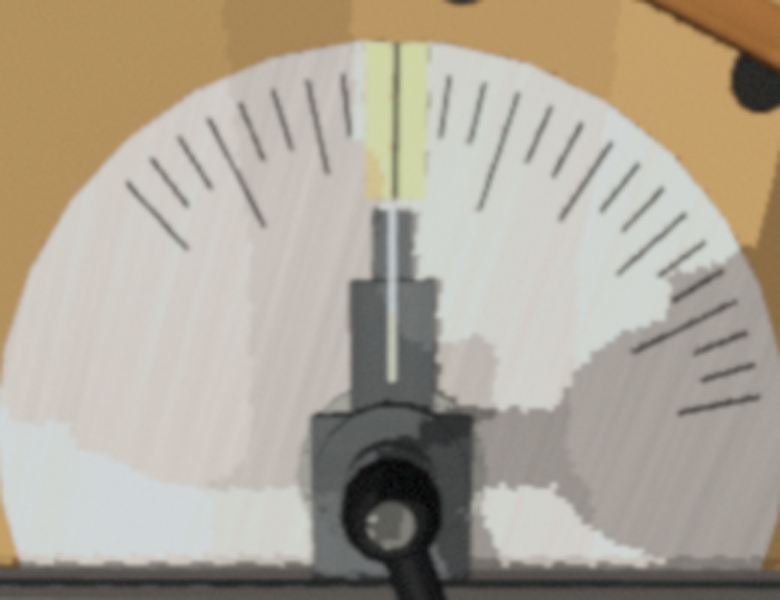

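The index line sits at 9.0° against the pencil's 8.3°, within tolerance (crop columns 392 and 396). Next I'm planning the lever push.

Run:
```python
from h import *
o=telemetry.get_obs()
piv=np.array([.5465,.0696]);yaw0=o['tcp_rot'][2]
Rt=R.from_euler('xyz',o['tcp_rot'],degrees=True).as_matrix()
def L(p,r,t): a=np.radians(p);return piv+[r*np.cos(a)-t*np.sin(a),r*np.sin(a)+t*np.cos(a)]
def pr(p,t,z,Rt,e,y0):
    w=np.r_[L(p,.062,t),z];print(round(p,1),w.round(3),'az',round(y0-(p+90)-(360 if y0-(p+90)>180 else 0 if y0-(p+90)>-180 else -360),1),(Rt.T@(w-e)*1e3).round(1))
print('approach');pr(29.5,.045,.13,Rt,o['ee_pos'],yaw0);pr(29.5,.045,.083,Rt,o['ee_pos'],yaw0)
e=np.r_[L(29.5,.062,.045),.083];R2=R.from_euler('xyz',[180,0,119.5],degrees=True).as_matrix()
print('push from there');
for p in [29.5]+list(np.arange(29.5,-37.1,-3.5)): pr(p,.0185 if p<29.5 else .02,.083,R2,e,119.5)
pr(-37,.0185,.083,R2,e,119.5)
```

```text
approach
29.5 [0.578 0.139 0.13 ] az 69.4 [-42.3  63.3  78.2]
29.5 [0.578 0.139 0.083] az 69.4 [-42.3  63.3 125.2]
push from there
29.5 [0.591 0.118 0.083] az 0.0 [-25.  -0.  -0.]
29.5 [0.591 0.118 0.083] az 0.0 [-25.  -0.  -0.]
26.0 [0.594 0.113 0.083] az 3.5 [-30.3   1.    0. ]
22.5 [0.597 0.11  0.083] az 7.0 [-34.2   1.8   0. ]
19.0 [0.599 0.107 0.083] az 10.5 [-38.1   2.3   0. ]
15.5 [0.601 0.104 0.083] az 14.0 [-42.    2.6   0. ]
12.0 [0.603 0.101 0.083] az 17.5 [-46.    2.7   0. ]
8.5 [0.605 0.097 0.083] az 21.0 [-49.9   2.5   0. ]
5.0 [0.607 0.093 0.083] az 24.5 [-53.9   2.1   0. ]
1.5 [0.608 0.09  0.083] az 28.0 [-57.8   1.4   0. ]
-2.0 [0.609 0.086 0.083] az 31.5 [-61.6   0.5   0. ]
-5.5 [0.61  0.082 0.083] az 35.0 [-65.4  -0.6  -0. ]
-9.0 [0.611 0.078 0.083] az 38.5 [-69.1  -2.   -0. ]
-12.5 [0.611 0.074 0.083] az 42.0 [-72.7  -3.5  -0. ]
-16.0 [0.611 0.07  0.083] az 45.5 [-76.3  -5.3  -0. ]
-19.5 [0.611 0.066 0.083] az 49.0 [-79.7  -7.4  -0. ]
-23.0 [0.611 0.062 0.083] az 52.5 [-82.9  -9.6  -0. ]
-26.5 [0.61  0.058 0.083] az 56.0 [-86.1 -12.   -0. ]
-30.0 [0.609 0.055 0.083] az 59.5 [-89.  -14.6  -0. ]
-33.5 [0.608 0.051 0.083] az 63.0 [-91.8 -17.4  -0. ]
-37.0 [0.607 0.047 0.083] az 66.5 [-94.5 -20.3  -0. ]
-37 [0.607 0.047 0.083] az 66.5 [-94.5 -20.3  -0. ]
```

{"api": "play_rows", "payload": {"increments": [[[-10, 20, 0], [0, 0, 8], 1], [[-20, 40, 0], [0, 0, 16], 1], [[-35, 55, 0], [0, 0, 24], 1], [[-42, 63, 10], [0, 0, 32], 1], [[-42, 63, 20], [0, 0, 40], 1], [[-42, 63, 35], [0, 0, 48], 1], [[-42, 63, 50], [0, 0, 56], 1], [[-42, 63, 65], [0, 0, 64], 1], [[-42, 63, 78], [0, 0, 69.4], 1], [[-42, 63, 100], [0, 0, 69.4], 1], [[-42, 63, 118], [0, 0, 69.4], 1], [[-42, 63, 125], [0, 0, 69.4], 1], [[-42, 63, 125], [0, 0, 69.4], 1], [[-42, 63, 125], [0, 0, 69.4], 1]]}}

```text
time: 11.1
ee_pos: [0.5786, 0.1397, 0.0841]
tcp_rot: [180.0, 0.0, 119.5]
wrist_force: [0.8, -0.7, -0.8]
opening: 0.0001
grasp_force: 0.0
```

{"api": "play_rows", "payload": {"increments": [[[-12, 0, 0], [0, 0, 0], 1], [[-25, 0, 0], [0, 0, 0], 1], [[-30, 1, 0], [0, 0, 3.5], 1], [[-34, 2, 0], [0, 0, 7], 1], [[-38, 2, 0], [0, 0, 10.5], 1], [[-42, 2.5, 0], [0, 0, 14], 1], [[-46, 2.5, 0], [0, 0, 17.5], 1], [[-50, 2.5, 0], [0, 0, 21], 1], [[-54, 2, 0], [0, 0, 24.5], 1], [[-58, 1.5, 0], [0, 0, 28], 1], [[-61.5, 0.5, 0], [0, 0, 31.5], 1], [[-65.5, -0.5, 0], [0, 0, 35], 1], [[-69, -2, 0], [0, 0, 38.5], 1], [[-72.5, -3.5, 0], [0, 0, 42], 1], [[-76.5, -5.5, 0], [0, 0, 45.5], 1], [[-79.5, -7.5, 0], [0, 0, 49], 1], [[-83, -9.5, 0], [0, 0, 52.5], 1], [[-86, -12, 0], [0, 0, 56], 1], [[-88, -13.5, 0], [0, 0, 58], 1], [[-88, -13.5, 0], [0, 0, 58], 1]]}}

```text
time: 13.1
ee_pos: [0.6105, 0.0558, 0.0839]
tcp_rot: [180.0, -0.0, 61.5]
wrist_force: [0.3, 1.2, -0.8]
opening: 0.0002
grasp_force: 0.0
```

Run:
```python
from h import *
o=telemetry.get_obs();print(o['ee_pos'],o['tcp_rot'],o['wrist_force'])
im,_=camera('wrist');save('w5.png',im);im2,_=camera('side')
save('s5.png',np.vstack([im,cv2.resize(im2[180:290,240:400],(640,200),interpolation=cv2.INTER_CUBIC)]))
```

```text
[0.61047736 0.05581883 0.08386042] [ 1.79956660e+02 -3.35367979e-02  6.14827108e+01] [ 0.25283512  1.23290126 -0.84949898]
```

View pics/s5.png

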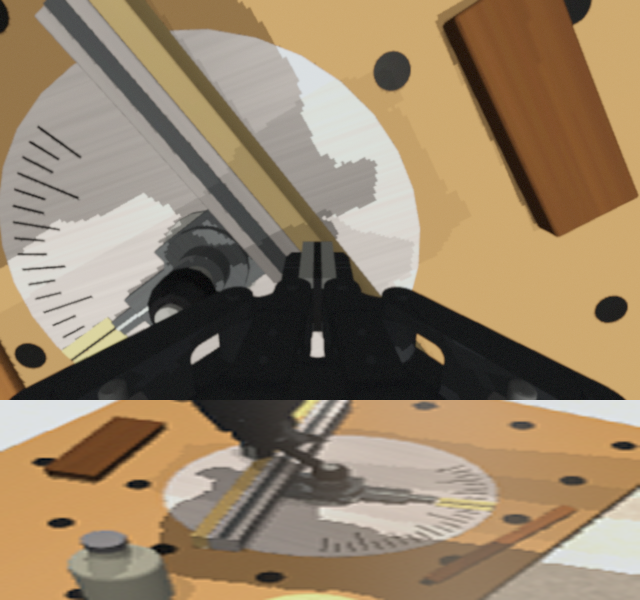

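The lever followed the finger: the side crop shows it swung over to the right of the bolt, and the wrist view shows the pointer still aimed at the tape. I'm pushing it on to the stop in small steps.

{"api": "play_rows", "payload": {"increments": [[[-2, 0.5, 0], [0, 0, 2], 1], [[-4, 1, 0], [0, 0, 4], 1], [[-6, 1.5, 0], [0, 0, 5.5], 1], [[-7, 2, 0], [0, 0, 6.5], 1], [[-8, 2, 0], [0, 0, 7.5], 1], [[-9, 2, 0], [0, 0, 8.5], 1], [[-9.5, 2, 0], [0, 0, 9], 1], [[-9.5, 2, 0], [0, 0, 9], 1], [[-9.5, 2, 0], [0, 0, 9], 1]]}}

```text
time: 14.1
ee_pos: [0.607, 0.0476, 0.0833]
tcp_rot: [-180.0, 0.0, 52.6]
wrist_force: [1.5, 0.8, 0.4]
opening: 0.0001
grasp_force: 0.7
```

{"api": "play_rows", "payload": {"increments": [[[-0.5, 0, 0], [0, 0, 0], 1], [[-1, 0, 0], [0, 0, 0], 1], [[-1.5, 0, 0], [0, 0, 0], 1], [[-1.5, 0, 0], [0, 0, 0], 1], [[-1.5, 0, 0], [0, 0, 0], 1]]}}

```text
time: 14.6
ee_pos: [0.6061, 0.0463, 0.0833]
tcp_rot: [-180.0, 0.0, 52.6]
wrist_force: [2.7, 1.0, 0.4]
opening: 0.0002
grasp_force: 0.8
```

{"api": "play_rows", "payload": {"increments": [[[10, 0, 0], [0, 0, 0], 1], [[25, 0, 0], [0, 0, 0], 1], [[25, 0, -35], [0, 0, 0], 1], [[25, 0, -75], [0, 0, 0], 1], [[25, 0, -115], [0, 0, 0], 1], [[0, -5, -150], [0, 0, 0], 1], [[-40, -10, -165], [0, 0, 0], 1], [[-80, -20, -165], [0, 0, 0], 1], [[-98, -20, -165], [0, 0, 0], 1], [[-98, -20, -165], [0, 0, 0], 1], [[-98, -20, -165], [0, 0, 0], 1], [[-98, -20, -165], [0, 0, 0], 1]]}}

```text
time: 15.8
ee_pos: [0.5315, -0.0185, 0.2476]
tcp_rot: [-180.0, 0.0, 52.6]
wrist_force: [0.7, -0.0, 0.2]
opening: -0.0004
grasp_force: 0.0
```

```bash
python3 look.py w6
python3 - <<'E'
from h import *
o=telemetry.get_obs();im=cv2.imread('pics/w6.png');W=ext('wrist',o)
g=cv2.cvtColor(im,cv2.COLOR_BGR2GRAY).astype(np.float32);piv=np.array([.5465,.0696])
a=np.radians(np.arange(-60,50,1));rr=np.linspace(.045,.075,12);A,Q=np.meshgrid(a,rr)
Z=.018+.060+.006*(Q-.03)/.05
q=proj(W,np.c_[(piv[0]+Q*np.cos(A)).ravel(),(piv[1]+Q*np.sin(A)).ravel(),Z.ravel()]).astype(np.float32)
p=cv2.remap(g,q[:,:1],q[:,1:],1).reshape(A.shape).mean(0);k=p.argsort()[:8];print('lever dark deg',sorted(np.degrees(a[k]).round()),p[k].astype(int))
E
```

```text
15.8 [ 0.53148484 -0.01851849  0.24762335] [-1.79952008e+02  1.87074077e-02  5.25979261e+01]
{'R': np.float64(0.12637534710633636), 'n': 109, 'rms': np.float64(0.0014538328982498408), 'piv': array([0.54639236, 0.06947494]), 'tape_deg': (np.float64(8.125645519277997), np.int64(560), np.float64(38.68694217708123), np.float64(2.6727439657798016)), 'pencil_deg': (np.float64(8.125645519277997), (np.float32(187.94713), np.float32(122.562614)))}
bright [(np.float64(8.75), 147)]
dark [-54.25 -49.25 -44.25 -39.25 -34.25 -29.25 -24.25 -19.25  -9.25  -4.25
   0.75   8.    15.75  20.75  25.75]
[244 133]
114 33
lever dark deg [np.float64(-41.0), np.float64(-40.0), np.float64(-39.0), np.float64(-38.0), np.float64(-36.0), np.float64(-35.0), np.float64(-34.0), np.float64(-33.0)] [24 25 25 25 27 32 32 36]
```

View pics/w6.png

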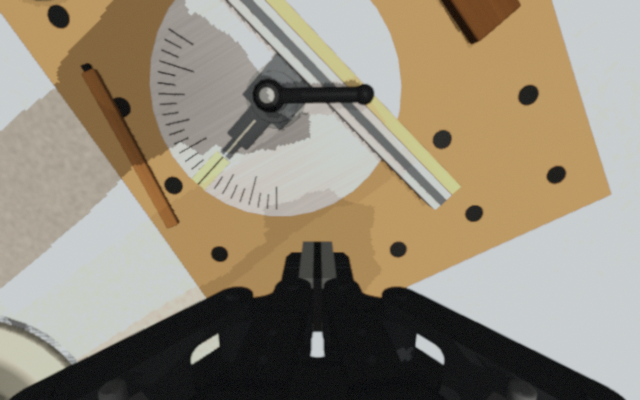

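The lever points at about −37° (ball at px (367,93), hub at (267,95)), and the index line still meets the pencil line near (215,165). I'm checking the ball angle once more and handing in.

Run:
```python
from h import *
o=telemetry.get_obs();W=ext('wrist',o)
t=toplane(W,[(367,93)],.084)[0,:2]-[.5465,.0696];a=np.degrees(np.arctan2(t[1],t[0]));print(np.hypot(*t),a)
if a<-34: print(workorder.job_done())
```

```text
0.0825735387685024 -36.51008408362686
the job is handed in; nothing more can be done
None
```

The job is handed in: the index line was within about 0.7° of the pencil line (limit 1.5°), and the clamp lever measured about 1.38 rad of its 1.4 rad stop. The handover gave no verdict, so these are my own camera measurements.

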